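# Load a thin-walled culture flask into the imager and clamp it lightly

## Robot

A 7-joint arm with a two-finger parallel gripper is mounted at the origin on the work surface. World frame = base frame: x ahead of the robot, y to its left, z up, the work surface at z = 0. Lengths are in m, angles in rad, forces in N, time in s.
With the tool pointing down it reaches from about 0.425 to 0.95 m from the base axis. Payload 4.7 kg.
Tool frame: the origin (TCP) lies at the very end of the fingers, on their centre line; the grasp point (between the pads) lies 19 mm behind it (hold_point_z is the distance from the TCP to the grasp point, in m); z points along the fingers, y is the line along which they close (so a half turn about z gives the same grasp; the last joint's range is limited). The gripper opens to 87 mm and grips with 3 to 60 N. Pads are 19 mm wide; open, the fingers measure 117 mm over their backs; the gripper's body (75 mm by 190 mm) begins 51 mm behind the grasp point.
Start: joints at [1.241, 0.469, -0.049, 1.532, 0.024, 1.141, -0.082], TCP at [0.2, -0.645, 0.223] pointing down, gripper open.
Joint ranges: [-2.59, 2.59], [-0.33, 1.99], [-1.39, 1.29], [0.1, 2.45], [-1.04, 4.18], [0.21, 1.99], [-2.66, 2.66]. Speed limits (rad/s): [2.57, 2.57, 3.14, 3.14, 3.14, 3.14, 3.14].

## Interface

Orientations are given as a unit quaternion [w, x, y, z].
In Python, from station import reach, move_l, set_joints, let_go, gripper_close, wait, ik, get_obs, grab_frame, camera_info, Unreachable, finish_job, hold_point_z gives the robot as it stands. The module is installed in compiled form; this text tells all that it offers. Calls block until the motion is done:
- reach(position, orientation): joint-space move of the TCP to a pose.
- move_l(position, velocity=0.15, frame=None): straight line of the TCP; frame=None keeps the orientation; velocity is the mean speed in m/s.
- set_joints(angles): joint-space move.
- let_go() and gripper_close(f_grip=None): open the fingers fully, or close them until they stop; f_grip is the grip in N (None keeps the last).
- wait(seconds).
- ik(position, orientation): joint angles nearest the present ones, or None.
- get_obs(): the state.
- grab_frame(name): name is "side" or "top"; returns (picture, depth): 480x640x3 uint8, red, green, blue; 480x640 float32, m along the optical axis (not along the pixel's ray), 0 where there is no reading.
- camera_info(name): a dict with "vertical_fov" (degrees; the focal length in pixels is half the picture's height over the tangent of half this angle, whatever the lens; pixels are square), "cx", "cy" (the principal point, pixels), "eye" and "rotation" of the camera in the world. Camera axes: x right, y down, z forward; pixel columns grow to the right and rows downward; lengths in m; the calibration is good to about 2 mm. A picture is of the moment at which its call begins. camera_info takes no time and is no camera call.
A pose or a line that the arm cannot do raises Unreachable and nothing moves.
- finish_job(): hands the job in; it is judged then, once.
The state is a dict: "time": time; "joint_positions": joint angles; "joint_vel": joint speeds; "joint_efforts": joint torques, N m; "tcp_pos": TCP position; "tool_rot": TCP orientation; "contact_force": force on the tool from outside, world axes, zero at the start; "ft_torque": the same for the moment, N m; "opening": finger opening in m; "gripper_force": force on a finger pad.
Only numpy, scipy, OpenCV 4.12 (cv2) and the standard library are available. Lean on these libraries where they do the work, as an engineer would, in place of code of your own. Each camera call takes 0.05 s, during which the arm holds its last target. There are 200 camera calls.

## Task

Slide the drawer of the small white bench cabinet open, lift the orange-capped culture flask out gently and lay it flat on the imager's stage over the yellow-ringed window, its length along the blue rail. Let go, then slide the red-tabbed clamp up until its yellow sprung pad pins the flask square against the rail with the spring about half pressed in (never fully), and finish with the drawer fully shut. The flask is thin: keep it level, grip or press it with no more than about 10 N, do not drop it, and leave the jar, the blue tip box and the dishes where they are.

Things in the scene. Friction and masses are not known exactly. Their poses are not given: they have to be found in the camera images.
- store: White bench cabinet, fixed, 270 (x) x 240 (y) x 100 mm high. Origin on the bench, mid-width, 35 mm behind the drawer front; -x is the front. Shut, the front panel's outer face is at x = -35 mm. The drawer's inside floor is 22 mm above the bench, inside 198 mm wide (y), from x = -14 to +211 mm when shut; its side walls reach 78 mm, its front panel 85 mm above the bench.
- store_box_drawer0 (a joint): Travel of the drawer in m: 0 shut, grows as it is pulled out along the cabinet's -x, stop at 0.19. Friction about 1 N; it stays where it is left. About 0.16 to 0.18 m out gives room above the flask.
- store_box_drawer0_handle (a point): Middle of the drawer's steel bar handle (bar along the cabinet's y, 120 mm long, about 10 mm thick), 35 mm in front of the panel's outer face, 62 mm above the bench; moves with the drawer. A gap of about 30 mm is open from above between bar and panel.
- flask: Clear flat flask, in the drawer at the start, cap roughly to the drawer front. Body 72 (x) x 51 (y) x 25 mm high, then neck and orange cap (24 mm diameter) ending 69 mm from the origin along -x; white label on top; about 60 g. Origin: centre of the body's underside (cap not counted), 22 mm above the bench in the drawer. Grip it across the 51 mm width. Either way round is fine on the stage.
- stage (a point): Centre of the yellow-ringed window, on the stage surface (black plate 164 (x) x 275 (y) mm, 110 mm above the bench). The flask's origin belongs here once clamped. z up; x along the blue rail, +x towards the grey housing; +y from rail to clamp. Rail 120 mm long, 12 mm thick, 18 mm high, inner face at y = -25.5 mm. With the clamp fully back the relaxed pad's face is at y = +101.5 mm.
- clamp_tab (a point): Grip point in the clamp's upright red tab, 45 mm above the stage. Tab 30 (stage x) x 12 mm (stage y), its top 56 mm above the stage; at stage x = 0 and, fully back, y = +141.5 mm. The relaxed pad's face is 40 mm from it towards the rail. Pad 50 mm long (x), top 20 mm above the stage; carriage under the tab 40 mm long (y), 13 mm high.
- clamp (a joint): Travel of the clamp in m towards the rail (stage -y): 0 fully back, stop at 0.097. Friction about 6 N holds it wherever it is left. The pad touches a flask lying against the rail at about 0.076.
- clamp_pad (a joint): How far the yellow sprung pad is pressed back into the clamp, in m: 0 relaxed, 0.015 fully pressed. Spring 250 N/m, so half pressed is about 1.9 N.
- jar: Amber jar with white cap, 54 mm diameter, 100 mm high, between the cabinet and the imager: leave alone. Origin: centre of its underside.
- tip_box: Blue pipette tip box with clear cover, 122 x 82 x 67 mm: leave alone. Origin: centre of its underside.
- dishes: Stack of three white culture dishes, 90 mm diameter, 42 mm high: leave alone. Origin: centre of its underside.
- imager: The imager: fixed white and grey machine, 400 mm deep (x), 275 mm wide (y). Origin on the bench, axes as the stage point, which is at x = -100, y = -24.5, z = 110 mm. Its grey housing begins at x = -20 mm (240 x 200 x 130 mm high) and carries a black lamp head near x = 130, y = -60 mm, up to 235 mm high.

How it is judged:
By the outcome, as a careful person would: the job done as asked, in the order asked, and still so for the second after the job is handed in, with the robot touching nothing.
It also fails if it takes over 72 s, if anything falls off the work surface, if the arm or the gripper's body presses on something with over 40 N, if the wrist force passes 120 N, or if a joint passes its speed limit or range.

## Working session

There is one attempt and no reset: what is moved stays moved. The work goes in short steps, each a Python script; the robot and the scene stay as the last script left them, time stands still between calls to the robot, and variables do not carry over. Pictures are saved under pics/ and viewed, at most 10 in all, crops included, and the job is handed in when it is done.

```bash
mkdir -p pics; cat > h.py <<'E'
import numpy as np, cv2
from station import *
def cam(n):
    c=camera_info(n); f=240/np.tan(np.radians(c["vertical_fov"])/2)
    return c,f,np.array(c["eye"]),np.array(c["rotation"])
def ray(n,u,v,z):
    c,f,e,R=cam(n); d=R@np.array([(u-c["cx"])/f,(v-c["cy"])/f,1.]); return e+d*(z-e[2])/d[2]
def cloud(n,D):
    c,f,e,R=cam(n); v,u=np.mgrid[:480,:640]
    P=np.stack([(u-c["cx"])/f*D,(v-c["cy"])/f*D,D],-1)@R.T+e; P[D==0]=np.nan; return P
def snap(n,name):
    p,d=grab_frame(n); cv2.imwrite(f"pics/{name}.png",cv2.cvtColor(p,cv2.COLOR_RGB2BGR)); np.savez(f"pics/{name}.npz",p=p,d=d); return p,d
E
python3 - <<'E'
from h import *
for n in("top","side"):
    snap(n,n+"0"); print(camera_info(n))
print(get_obs(),hold_point_z)
E
```

```text
{'vertical_fov': 49.79334158694841, 'cx': 320.37635555543204, 'cy': 242.493401951626, 'eye': array([0.40783714, 0.01467971, 1.51872494]), 'rotation': array([-0.01825218,  0.71177221, -0.7017615 ,  0.02404128])}
{'vertical_fov': 44.20651210775864, 'cx': 317.35216101173273, 'cy': 243.050578005108, 'eye': array([-0.12024115,  1.20502198,  1.02884343]), 'rotation': array([ 0.11505546, -0.21914513,  0.85385868, -0.45788974])}
{'time': 0.1, 'joint_positions': array([ 1.24110951,  0.46937701, -0.04860539,  1.5335391 ,  0.02412119,
        1.14102138, -0.08232758]), 'joint_vel': array([ 0.00081542, -0.00148582,  0.00113772, -0.0023072 ,  0.00104927,
       -0.00254229, -0.0016628 ]), 'joint_efforts': array([ 1.50336623e-04, -5.09173036e+01, -8.14536936e-02, -2.36828667e+01,
       -6.14530826e-02,  3.44645558e-02,  6.20195487e-05]), 'tcp_pos': array([ 0.19984   , -0.64418532,  0.22160846]), 'tool_rot': array([-8.62829658e-04,  9.88710419e-01,  1.49836358e-01, -1.68903252e-04]), 'contact_force': array([-0.52919227,  0.84319859,  0.76792456]), 'ft_torque': array([ 0.06293275,  0.01164953, -0.02961618]), 'gripper_force': 0.0, 'opening': 0.08709615135041124} 0.0187
```

View pics/top0.png

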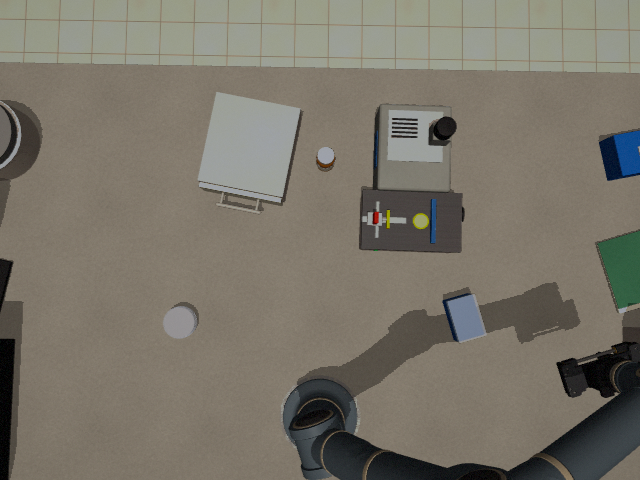

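View pics/side0.png

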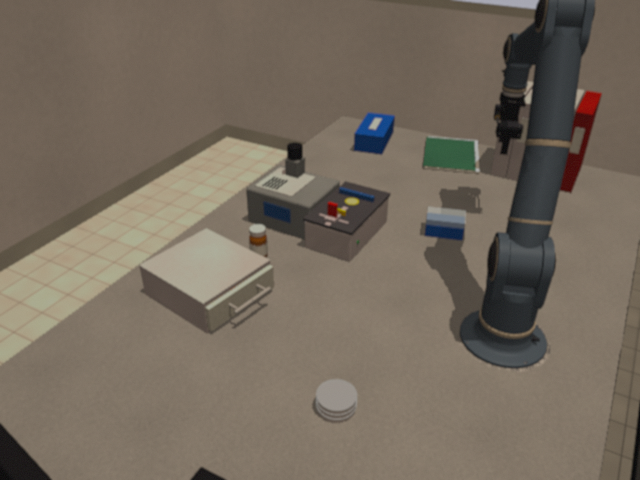

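Top view: the cabinet has corners near (217,93), (300,108), (281,202) and (198,187), with its handle bar from (218,206) to (260,212). The window is at (421,221), the rail at (434,221), the red tab at (376,218) and the jar at (326,157). The side view agrees with this. "rotation" is a quaternion, so I'll convert it and then measure.

```bash
sed -i 's/R=cam(n); d/R=cam(n); d/; s/np.array(c\["rotation"\])$/Rot.from_quat(np.roll(c["rotation"],-1)).as_matrix()/; 1a from scipy.spatial.transform import Rotation as Rot' h.py
cat > m.py <<'E'
from h import *
d=np.load("pics/top0.npz"); p=d["p"]; D=d["d"]; P=cloud("top",D); hsv=cv2.cvtColor(p,cv2.COLOR_RGB2HSV)
v,u=np.mgrid[:480,:640]
def box(m,z,lab):
    m=m.astype(np.uint8); n,l,s,c=cv2.connectedComponentsWithStats(m); k=1+s[1:,4].argmax(); vv,uu=np.where(l==k)
    Q=np.array([ray("top",a,b,z)[:2] for a,b in zip(uu,vv)],np.float32); r=cv2.minAreaRect(Q*1000)
    print(lab,len(Q),"dz",np.nanmedian(P[l==k][:,2]).round(4),"mean",Q.mean(0).round(4),"rect",np.round(r[0],1),np.round(r[1],1),round(r[2],2)); return Q
def win(a,b,c,e): return (u>=a)&(u<b)&(v>=c)&(v<e)
Z=P[...,2]; H,S,V=[hsv[...,i] for i in range(3)]
box(win(190,310,80,210)&(Z>.09)&(Z<.11),.1,"cab top")
box(win(190,290,190,225)&(Z>.04)&(Z<.08),.065,"handle")
box(win(350,470,185,260)&(Z>.1)&(Z<.12),.11,"stage")
box(win(350,470,185,260)&(H>22)&(H<35)&(S>100)&(u>405),.11,"ring")
box(win(425,445,190,250)&(H>95)&(H<125)&(S>100),.128,"rail")
box(win(365,390,205,230)&((H<8)|(H>172))&(S>150),.166,"tab")
box(win(365,400,205,235)&(H>22)&(H<35)&(S>100),.13,"pad")
box(win(310,340,140,175)&(Z>.08),.1,"jar")
box(win(435,490,285,350)&(Z>.05),.067,"tips")
box(win(155,205,300,345)&(Z>.03),.042,"dishes")
E
python3 m.py
```

```text
Traceback (most recent call last):
  File "m.py", line 10, in <module>
    box(win(190,310,80,210)&(Z>.09)&(Z<.11),.1,"cab top")
    ~~~^^^^^^^^^^^^^^^^^^^^^^^^^^^^^^^^^^^^^^^^^^^^^^^^^^
  File "m.py", line 6, in box
    Q=np.array([ray("top",a,b,z)[:2] for a,b in zip(uu,vv)],np.float32); r=cv2.minAreaRect(Q*1000)
                ~~~^^^^^^^^^^^^^
  File "h.py", line 8, in ray
    c,f,e,R=cam(n); d=R@np.array([(u-c["cx"])/f,(v-c["cy"])/f,1.]); return e+d*(z-e[2])/d[2]
            ~~~^^^
  File "h.py", line 5, in cam
    c=camera_info(n); f=240/np.tan(np.radians(c["vertical_fov"])/2)
ValueError: time passes only in moves, steps and waits
```

```bash
sed -i 's/^def cam(n):/import functools\n@functools.lru_cache\ndef cam(n):/' h.py; python3 m.py
```

```text
cab top 7861 dz 0.099 mean [0.763  0.2058] rect [759.1 206.7] [241.  266.3] 79.81
handle 375 dz 0.0645 mean [0.6051 0.2227] rect [608.  215.3] [ 65.4 220.5] 0.88
stage 5477 dz 0.1097 mean [ 0.5559 -0.2466] rect [ 562.5 -244.8] [275.2 176.4] 88.74
ring 96 dz 0.1101 mean [ 0.5559 -0.2699] rect [ 555.3 -269.8] [44.1 41.2] 0.18
rail 241 dz 0.1267 mean [ 0.5528 -0.2993] rect [ 555.4 -298.7] [117.1  13.6] 0.04
tab 61 dz 0.1639 mean [ 0.5575 -0.139 ] rect [ 556.9 -139.9] [29.2 13.2] 0.45
pad 73 dz 0.1281 mean [ 0.5579 -0.1765] rect [ 557.3 -176.5] [48.9  8.1] 0.36
jar 246 dz 0.099 mean [ 0.7352 -0.007 ] rect [735.1  -7.2] [47.4 47.6] 46.13
tips 1333 dz 0.0664 mean [ 0.2898 -0.4066] rect [ 290.1 -406.3] [123.4  85.2] 16.66
dishes 808 dz 0.0411 mean [0.2648 0.4006] rect [264.7 400.6] [88.3 88.8] 46.18
```

```bash
cat >> m.py <<'E'
print("----")
yaw=np.radians(-10.19); A=np.array([[np.cos(yaw),-np.sin(yaw)],[np.sin(yaw),np.cos(yaw)]])
L=(P[...,:2]-[.7591,.2067])@A   # cabinet-aligned, about top centre
for a in np.arange(-.22,-.12,.006):
    m=(abs(L[...,0]-a)<.003)&(abs(L[...,1])<.05)&(Z>-.1); print(round(a,3),m.sum(),np.round(np.nanpercentile(Z[m],[10,50,90]),3) if m.any() else "")
m=win(200,280,195,220)&(Z>.045)&(Z<.075)&(L[...,0]<-.155)&(L[...,0]>-.21)
Q=np.array([ray("top",a,b,.066)[:2] for a,b in zip(u[m],v[m])]); 
r=cv2.minAreaRect((Q*1000).astype(np.float32)); print("bar",len(Q),Q.mean(0),r)
m=win(425,445,190,250)&(H>95)&(H<125)&(S>100)
Q=np.array([ray("top",a,b,.128)[:2] for a,b in zip(u[m],v[m])]); print("rail dir",np.polyfit(Q[:,0],Q[:,1],1), cv2.fitLine(Q.astype(np.float32),2,0,.01,.01).ravel())
m=(Z>.1)&(Z<.12)&win(350,470,185,260)
for nm,e in(("left",min),("right",max)):
    q=np.array([ray("top",e(u[k][m[k]]),k,.11)[:2] for k in range(200,245)]); print("stage",nm,np.polyfit(q[:,0],q[:,1],1), q.mean(0))
q=np.array([ray("top",k,max(v[:,k][m[:,k]]),.11)[:2] for k in range(365,458)]);print("stage front",np.polyfit(q[:,1],q[:,0],1),q.mean(0))
E
python3 m.py | sed -n '/----/,$p'
```

```text
----
-0.22 69 [-0.006 -0.001  0.004]
-0.214 68 [-0.006 -0.001  0.003]
-0.208 68 [-0.005 -0.001  0.004]
-0.202 71 [-0.005 -0.     0.003]
-0.196 66 [-0.005 -0.001  0.004]
-0.19 67 [-0.006 -0.002  0.002]
-0.184 70 [-0.006 -0.001  0.003]
-0.178 100 [-0.004  0.002  0.067]
-0.172 115 [-0.002  0.065  0.069]
-0.166 32 [0.061 0.064 0.067]
-0.16 34 [-0.004 -0.001  0.063]
-0.154 67 [-0.005 -0.001  0.004]
-0.148 67 [-0.005 -0.001  0.005]
-0.142 64 [-0.004 -0.001  0.004]
-0.136 192 [-0.001  0.052  0.088]
-0.13 80 [0.083 0.086 0.091]
-0.124 94 [0.083 0.087 0.096]
bar 196 [0.59105253 0.23673724] ((594.8238525390625, 236.15573120117188), (127.36943817138672, 21.09621810913086), 79.7950210571289)
rail dir [-0.01728037 -0.28975722] [ 0.999846   -0.01755142  0.55284804 -0.29931065]
stage left [-0.02299902 -0.09562126] [ 0.55016811 -0.10827459]
stage right [-0.00630882 -0.37745007] [ 0.55419427 -0.38094639]
stage front [0.02084828 0.48079496] [ 0.47570691 -0.24405108]
```

Every size and height matches the text. The clamp is the one surprise: it stands about 12 mm short of fully back. Opened fingers need that room beside the flask, so I'll pull the clamp to its back stop first, which also gives me a reference for its travel.

```bash
cat >> h.py <<'E'
def q(deg): a=np.radians(deg)/2; return np.array([0,np.cos(a),np.sin(a),0])
def ax(deg): a=np.radians(deg); return np.array([np.cos(a),np.sin(a),0]),np.array([-np.sin(a),np.cos(a),0])
SY,CY=-1.0,-10.19
ST=np.array([.5555,-.2690,.110]); HB=np.array([.5923,.2367,0.])
sx,sy=ax(SY); cx,cy=ax(CY)
def st(x,y,z): return ST+sx*x+sy*y+np.array([0,0,z])
def cb(x,y,z): return HB+cx*(x+.07)+cy*y+np.array([0,0,z])
def say(t=""):
    o=get_obs(); print(t,round(o["time"],2),"tcp",o["tcp_pos"].round(4),"F",o["contact_force"].round(1),"open",round(o["opening"],4),"g",round(float(o["gripper_force"]),1)); return o
def sty(p): return float((p-ST)@sy)
E
python3 - <<'E'
from h import *
reach(st(0,.130,.12),q(SY)); say("hover")
move_l(st(0,.130,.036),.15); say("down")
gripper_close(20); o=say("grip"); f0=o["contact_force"]
y0=sty(o["tcp_pos"]); print("tab y",y0)
for k in range(1,12):
    move_l(st(0,y0+.002*k,.036),.03); o=get_obs(); fy=(o["contact_force"]-f0)@sy
    print(k,round(sty(o["tcp_pos"]),4),round(float(fy),1))
    if fy<-13: break
let_go(); say("rel"); move_l(st(0,y0+.012,.12),.2)
say()
E
```

```text
hover 2.32 tcp [ 0.5576 -0.1403  0.2299] F [-0.6 -0.3  0.2] open 0.0869 g 0.0
down 3.02 tcp [ 0.5584 -0.1393  0.1466] F [ 0.  -0.   0.3] open 0.0867 g 0.0
grip 4.22 tcp [ 0.5578 -0.1394  0.146 ] F [-0.  -0.6 -0.9] open 0.0119 g 20.0
tab y 0.12958243734641015
1 0.1299 -5.4
2 0.1318 -4.9
3 0.1337 -4.0
4 0.1357 -4.7
5 0.1377 -4.7
6 0.1397 -4.7
7 0.1417 -5.8
8 0.1429 -6.9
9 0.1429 -9.5
10 0.143 -13.0
rel 8.09 tcp [ 0.5581 -0.1195  0.146 ] F [ 0.5 -0.1 -0.6] open 0.0866 g 0.0
 8.67 tcp [ 0.5573 -0.1273  0.2292] F [ 0.2 -0.8  0.5] open 0.0872 g 0.0
```

The stop sits at 0.1429 in my frame and should be 0.1415. I'll shift the stage y origin to -0.2676, which also agrees with the rail. Next is the drawer: closed fingers hooked behind the bar.

```bash
sed -i 's/-.2690,.110/-.2676,.110/' h.py; python3 - <<'E'
from h import *
gripper_close(10)
reach(cb(-.05,0,.16),q(CY)); say("hover")
move_l(cb(-.05,0,.085),.2); move_l(cb(-.05,0,.045),.08); o=say("in"); f0=o["contact_force"]
if abs(f0).max()>5: raise SystemExit
move_l(cb(-.05-.03,0,.045),.08); o=say("pull")
move_l(cb(-.05-.177,0,.045),.15); o=say("out"); 
move_l(cb(-.05-.173,0,.045),.05); move_l(cb(-.05-.173,0,.2),.25)
reach(cb(-.1,-.45,.3),q(CY)); say()
snap("top","top1"); p,_=snap("side","side1")
E
python3 -c "
import cv2
a=cv2.imread('pics/top1.png')[120:280,160:480];b=cv2.imread('pics/side1.png')[180:340,120:440]
cv2.imwrite('pics/v1.png',cv2.resize(cv2.vconcat([a,b]),None,fx=1.85,fy=1.85))"
```

```text
hover 11.58 tcp [0.6128 0.2312 0.1601] F [-0.7  0.2 -0.6] open 0.0005 g 0.0
in 12.76 tcp [0.612  0.2333 0.0448] F [0.2 0.6 0.7] open 0.0005 g 0.0
pull 13.28 tcp [0.5823 0.2387 0.0454] F [ 0.1 -0.1 -0. ] open 0.0007 g 0.0
out 14.42 tcp [0.4386 0.2642 0.045 ] F [ 0.4 -0.8 -0.8] open 0.0003 g 0.0
 17.18 tcp [ 0.4835 -0.1994  0.2995] F [ 0.   0.5 -0.3] open 0.0006 g 0.0
```

View pics/v1.png

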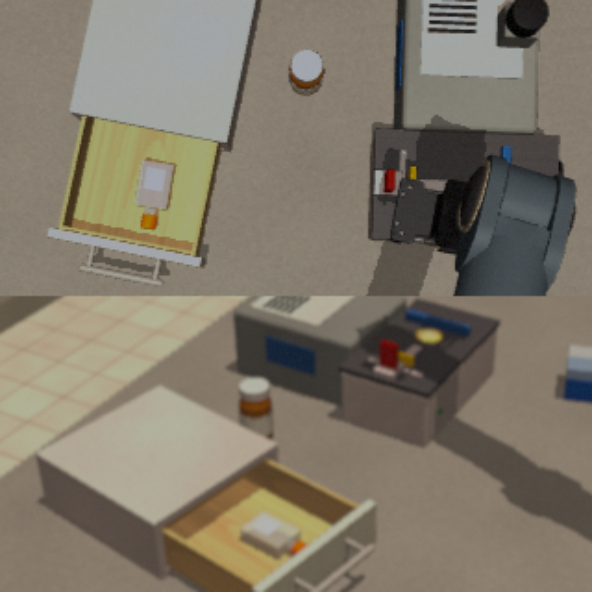

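The drawer is open. In the top view the flask body is near (243,220) with its cap towards the front at (240,238), and the clamp is fully back. Now I'll measure the flask.

```bash
cat > f.py <<'E'
from h import *
d=np.load("pics/top1.npz"); p=d["p"]; D=d["d"]; P=cloud("top",D); hsv=cv2.cvtColor(p,cv2.COLOR_RGB2HSV); H,S,V=[hsv[...,i].astype(int) for i in range(3)]
v,u=np.mgrid[:480,:640]; w=(u>215)&(u<268)&(v>195)&(v<250); Z=P[...,2]
def rp(m,z): return np.array([ray("top",a,b,z)[:2] for a,b in zip(u[m],v[m])])
m=w&(H<14)&(S>170)&(V>120); C=rp(m,.04); r=cv2.minAreaRect((C*1000).astype(np.float32)); print("cap",len(C),C.mean(0),r)
for nm,m in(("body col",w&(S<85)&(v<236)),("body z",w&(Z>.040)&(Z<.056)&(v<236)),("label",w&(S<40)&(V>150)&(v<236))):
    m=m.astype(np.uint8); n,l,s,c=cv2.connectedComponentsWithStats(m); k=1+s[1:,4].argmax(); m=l==k
    B=rp(m,.047); r=cv2.minAreaRect((B*1000).astype(np.float32)); print(nm,len(B),"z",np.nanmedian(Z[m]),B.mean(0).round(4),r); x=B.mean(0)-C.mean(0); print(" yaw to cap",np.degrees(np.arctan2(x[1],x[0])),np.linalg.norm(x))
    dc=np.append(B.mean(0),0)-HB; print(" cab",dc@cx-.07,dc@cy)
m=w&(v>195)&(v<236)
for r_ in range(206,234,4): print(r_,[(int(H[r_,c]),int(S[r_,c]),int(V[r_,c])) for c in range(228,260,2)])
E
python3 f.py
```

```text
Traceback (most recent call last):
  File "f.py", line 5, in <module>
    m=w&(H<14)&(S>170)&(V>120); C=rp(m,.04); r=cv2.minAreaRect((C*1000).astype(np.float32)); print("cap",len(C),C.mean(0),r)
                                               ~~~~~~~~~~~~~~~^^^^^^^^^^^^^^^^^^^^^^^^^^^^^
cv2.error: OpenCV(4.12.0) /io/opencv/modules/imgproc/src/convhull.cpp:143: error: (-215:Assertion failed) total >= 0 && (depth == CV_32F || depth == CV_32S) in function 'convexHull'
```

```bash
sed -i 's/(H<14)&(S>170)&(V>120)/(H<17)\&(S>190)\&(v>228)\&(v<246)/' f.py; sed -i '4a for r_ in range(232,246,3): print(r_,[(int(H[r_,c]),int(S[r_,c]),int(V[r_,c])) for c in range(232,250,2)])' f.py; python3 f.py
```

```text
232 [(32, 89, 166), (29, 94, 163), (32, 88, 165), (30, 67, 152), (13, 28, 146), (18, 33, 133), (20, 56, 136), (33, 43, 165), (20, 33, 153)]
235 [(31, 89, 164), (30, 91, 162), (30, 93, 161), (16, 105, 160), (12, 26, 128), (19, 45, 159), (18, 106, 128), (33, 86, 167), (30, 93, 164)]
238 [(30, 93, 162), (32, 91, 166), (23, 132, 157), (18, 255, 166), (21, 255, 166), (17, 255, 166), (14, 240, 136), (32, 89, 166), (31, 92, 164)]
241 [(30, 93, 164), (32, 86, 167), (15, 255, 166), (20, 255, 166), (21, 255, 164), (15, 255, 163), (16, 174, 123), (30, 92, 163), (30, 95, 163)]
244 [(30, 91, 163), (32, 89, 167), (32, 91, 165), (31, 88, 165), (32, 82, 167), (27, 105, 143), (32, 82, 167), (29, 91, 163), (28, 92, 163)]
cap 24 [0.50167296 0.23057937] ((501.75494384765625, 233.321044921875), (20.077417373657227, 22.890565872192383), 0.8324939608573914)
body col 479 z 0.04566856227333038 [0.5564 0.2264] ((553.7808837890625, 226.99383544921875), (52.0562629699707, 80.9636001586914), 81.4065933227539)
 yaw to cap -4.342058764692481 0.05490785235025673
 cab -0.10349261747602258 -0.0164626906673505
body z 
[... 1523 characters left out ...]
1, 93, 165), (27, 35, 161), (8, 20, 156), (14, 18, 155), (173, 6, 157), (116, 11, 169), (111, 19, 176), (109, 20, 175), (7, 15, 158), (12, 25, 155), (23, 100, 110), (31, 89, 164), (32, 79, 165), (32, 86, 167)]
226 [(25, 103, 164), (29, 96, 162), (32, 87, 165), (35, 17, 163), (13, 23, 156), (12, 21, 157), (13, 23, 158), (13, 23, 156), (10, 19, 158), (12, 24, 160), (9, 21, 156), (17, 46, 151), (20, 126, 134), (32, 81, 166), (32, 91, 165), (32, 86, 166)]
230 [(27, 96, 164), (31, 91, 165), (32, 89, 164), (30, 40, 160), (20, 39, 156), (19, 26, 155), (12, 21, 156), (12, 21, 157), (12, 21, 158), (14, 21, 158), (14, 21, 155), (17, 84, 128), (29, 94, 160), (32, 79, 165), (33, 92, 167), (32, 83, 166)]
```

The flask body is at (0.558, 0.226) with a yaw of about -8.3° and a top at 0.046. Its sizes and the cap distance check out. I'll grip it gently, lift it and carry it to the stage.

```bash
python3 - <<'E'
from h import *
FY=-8.3; fx,fy=ax(FY); g=np.array([.558,.2262,0])-.004*fx
let_go(); reach(g+[0,0,.17],q(FY)); move_l(g+[0,0,.08],.2); move_l(g+[0,0,.026],.1); o=say("at")
if abs(o["contact_force"]).max()>5: raise SystemExit
gripper_close(6); o=say("grip")
move_l(g+[0,0,.05],.05); say("up"); move_l(g+[0,0,.2],.15); o=say("high")
if not .045<o["opening"]<.056: raise SystemExit
reach(st(-.004,.038,.10),q(SY)); o=say("over stage")
snap("side","side2"); snap("top","top2")
E
python3 -c "
import cv2
a=cv2.imread('pics/side2.png')[130:270,230:420]
cv2.imwrite('pics/v2.png',cv2.resize(a,None,fx=4,fy=4))"
```

```text
at 21.74 tcp [0.5544 0.2271 0.0264] F [-0.1  0.4 -0.2] open 0.0874 g 0.0
grip 22.44 tcp [0.5542 0.227  0.0261] F [-0.7  1.   1. ] open 0.0506 g 6.0
up 23.07 tcp [0.5541 0.2267 0.0502] F [ 0.2 -0.  -0.9] open 0.0509 g 6.0
high 24.23 tcp [0.5534 0.2264 0.1988] F [ 0.4  0.1 -0.5] open 0.0511 g 6.0
over stage 25.9 tcp [ 0.5528 -0.2278  0.21  ] F [-0.7  0.1 -0.4] open 0.0509 g 6.0
```

View pics/v2.png

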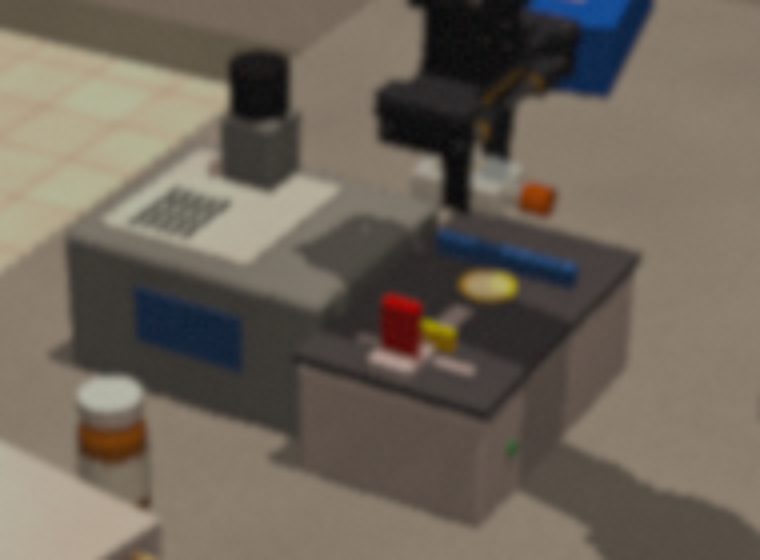

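The flask hangs level between the fingers, body near crop (475,180) and cap at (538,197), above a clear stage. I'll set it down beside the rail and let go.

```bash
python3 - <<'E'
from h import *
move_l(st(-.004,.038,.03),.15); move_l(st(-.004,.038,.009),.05); f0=say("near")["contact_force"][2]
for z in(.007,.0055,.0047,.004,.0034):
    move_l(st(-.004,.038,z),.02); o=say(z)
    if o["contact_force"][2]-f0>2.5: break
let_go(); say("rel"); move_l(st(-.004,.038,.05),.1); move_l(st(-.004,.038,.13),.25)
reach(np.array([.45,.05,.3]),q(SY)); say()
p,_=snap("top","top3"); snap("side","side3")
E
python3 -c "
import cv2
a=cv2.imread('pics/top3.png')[170:270,340:480];b=cv2.imread('pics/side3.png')[170:270,280:420]
cv2.imwrite('pics/v3.png',cv2.resize(cv2.hconcat([a,b]),None,fx=2.8,fy=2.8))"
```

```text
near 27.18 tcp [ 0.5521 -0.2295  0.1188] F [-0.2  0.7 -0.1] open 0.051 g 6.0
0.007 27.43 tcp [ 0.5522 -0.2296  0.1171] F [-0.4 -0.6 -0.4] open 0.0511 g 6.0
0.0055 27.68 tcp [ 0.5521 -0.2295  0.1155] F [ 0.1  0.3 -1.2] open 0.051 g 6.0
0.0047 27.93 tcp [ 0.5521 -0.2295  0.1147] F [ 0.  -0.1 -0.5] open 0.0509 g 6.0
0.004 28.18 tcp [ 0.5523 -0.2296  0.1141] F [ 0.1  0.1 -0.3] open 0.0516 g 6.0
0.0034 28.43 tcp [ 0.5523 -0.2296  0.1141] F [-1.5  0.1  4.9] open 0.0509 g 6.0
rel 29.32 tcp [ 0.5521 -0.2295  0.1134] F [ 0.7 -0.2  0.7] open 0.0869 g 0.0
 31.56 tcp [0.4505 0.0485 0.2994] F [ 0.1 -0.3  0.1] open 0.0869 g 0.0
```

View pics/v3.png

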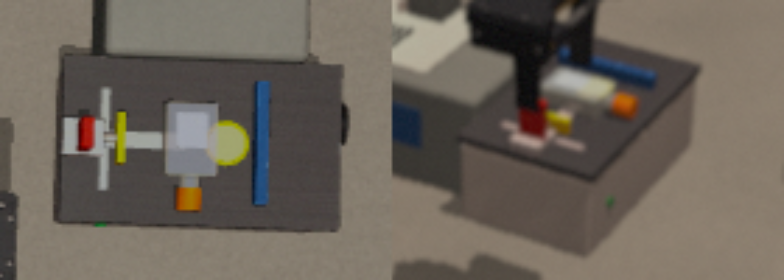

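The flask lies flat beside the rail: body at crop (191,138), ring at (228,143). Before clamping I'll check how well it is centred along the rail.

```bash
cat > c.py <<'E'
from h import *; import sys
d=np.load(f"pics/{sys.argv[1]}.npz"); p=d["p"]; Z=cloud("top",d["d"])[...,2]; hsv=cv2.cvtColor(p,cv2.COLOR_RGB2HSV); H,S,V=[hsv[...,i].astype(int) for i in range(3)]
v,u=np.mgrid[:480,:640]; w=(u>385)&(u<440)&(v>195)&(v<250)
def rp(m,z):
    X=np.array([ray("top",a,b,z) for a,b in zip(u[m],v[m])])-ST; return np.c_[X@sx,X@sy]*1000
def out(nm,m,z):
    n,l,s,c=cv2.connectedComponentsWithStats(m.astype(np.uint8)); m=l==1+s[1:,4].argmax(); X=rp(m,z); r=cv2.minAreaRect(X.astype(np.float32)); print(nm,len(X),"mean",X.mean(0).round(1),"min",X.min(0).round(1),"max",X.max(0).round(1),"rect",np.round(r[0],1),np.round(r[1],1),round(r[2],1),"z",np.nanmedian(Z[m]).round(4))
out("body",w&(Z>.1285)&(Z<.15)&(S<90)&(v<235)&(H<150),.135)
out("label",w&(V>150)&(S<45)&(v<235),.135)
out("cap",w&(H<24)&(S>180)&(v>225),.128)
w=(u>365)&(u<415)&(v>200)&(v<240)
out("pad",w&(H>22)&(H<35)&(S>120)&(Z>.118),.13)
out("tab",w&((H<8)|(H>172))&(S>150),.166)
w=(u>425)&(u<450)&(v>190)&(v<250)
out("rail",w&(H>95)&(H<125)&(S>100),.128)
E
python3 c.py top3
```

```text
body 489 mean [-0.3 36.7] min [-39.4  11.7] max [36.8 63. ] rect [-1.3 37.8] [75.9 51.2] 1.2 z 0.1342
label 190 mean [ 7.5 34.1] min [-14.1  12.2] max [26.2 58.1] rect [ 8.4 33.3] [45.4 38.3] 80.5 z 0.1342
cap 72 mean [-56.2  36.8] min [-66.   25.8] max [-46.4  47.8] rect [-56.2  36.8] [18.9 21.8] 1.8 z 0.1317
pad 63 mean [ -0.6 103.9] min [-24.6 100. ] max [ 24.3 109.1] rect [ -0.2 104.6] [48.9  8.1] 1.4 z 0.1291
tab 62 mean [ -0.3 141.9] min [-16.  134.6] max [ 16.  147.7] rect [  0.  140.9] [31.8 13.2] 1.5 z 0.164
rail 242 mean [ -2.2 -31.7] min [-58.3 -38.9] max [ 59.1 -24.3] rect [  0.4 -31.1] [117.1  13.6] 1.0 z 0.1268
```

The flask is centred within about 1 mm and parallel to the rail. Now I'll slide the clamp up.

```bash
python3 - <<'E'
from h import *
reach(st(0,.1415,.13),q(SY)); move_l(st(0,.1415,.036),.15); gripper_close(20); o=say("grip"); y0=sty(o["tcp_pos"]); print(y0)
move_l(st(0,.075,.036),.04); say()
for y in(.068,.064,.062,.060,.058):
    move_l(st(0,y,.036),.03); o=get_obs(); print(y,round(sty(o["tcp_pos"]),4),(o["contact_force"]@sy).round(1))
let_go(); say(); print(sty(get_obs()["tcp_pos"])); move_l(st(0,.058,.13),.2)
reach(np.array([.42,.03,.3]),q(CY)); say()
snap("top","top4"); snap("side","side4")
E
python3 c.py top4
python3 -c "
import cv2
a=cv2.imread('pics/top4.png')[170:270,340:480];b=cv2.imread('pics/side4.png')[170:270,280:420]
cv2.imwrite('pics/v4.png',cv2.resize(cv2.hconcat([a,b]),None,fx=2.8,fy=2.8))"
```

```text
grip 34.49 tcp [ 0.558  -0.1262  0.146 ] F [ 0.8  0.1 -0.4] open 0.0115 g 20.0
0.1414130835235921
 36.3 tcp [ 0.5566 -0.1897  0.146 ] F [-2.4  5.8  2.2] open 0.0121 g 20.0
0.068 0.0706 5.3
0.064 0.0667 5.8
0.062 0.0649 5.5
0.06 0.063 5.2
0.058 0.0612 6.1
 39.09 tcp [ 0.5565 -0.2096  0.146 ] F [ 0.9 -0.1  0.3] open 0.0869 g 0.0
0.05799810141138266
 40.8 tcp [0.4205 0.0288 0.2995] F [-0.4  0.6  0.7] open 0.0871 g 0.0
body 483 mean [ 0.2 -1.5] min [-38.  -26.1] max [35.8 23.7] rect [-1.3 -1.3] [73.3 48.6] 1.2 z 0.1344
label 207 mean [3.5 0.2] min [-22.  -17.5] max [24.8 20.3] rect [1.3 1.5] [46.3 37.8] 1.1 z 0.1347
cap 73 mean [-57.5  -0.9] min [-67.5 -12.1] max [-45.8  10. ] rect [-56.4  -1.1] [21.6 21.6] 1.2 z 0.1321
pad 68 mean [-0.3 28.6] min [-25.1  24.4] max [24.  33.3] rect [-0.5 28.9] [48.9  8.1] 1.2 z 0.1287
tab 71 mean [-1.1 62.5] min [-16.2  55.1] max [15.8 70.8] rect [-0.7 62.1] [15.3 32.5] 84.2 z 0.1635
rail 204 mean [ -1.3 -32.8] min [-58.3 -39.6] max [ 59.1 -25. ] rect [  0.4 -32.3] [ 14.  117.4] 89.6 z 0.1274
```

View pics/v4.png

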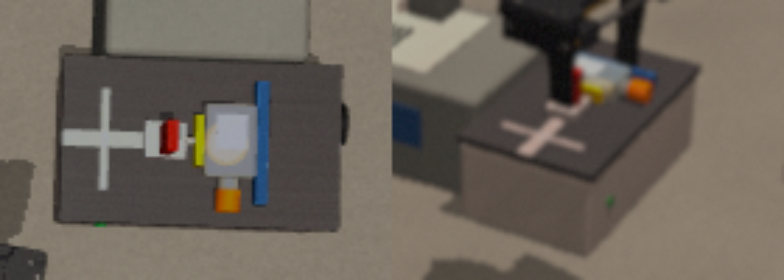

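The clamp lagged the command by about 3 mm under load. Both the arm readings and the camera put the pad about 4 mm pressed. The flask is square against the rail. I'll push another 3.5 mm.

```bash
python3 - <<'E'
from h import *
reach(st(0,.0612,.13),q(SY)); move_l(st(0,.0612,.036),.15); gripper_close(20); o=say("grip"); print(sty(o["tcp_pos"]))
for y in np.arange(.0590,.051,-.001):
    move_l(st(0,y,.036),.03); o=get_obs(); a=sty(o["tcp_pos"]); print(round(y,4),round(a,4),(o["contact_force"]@sy).round(1))
    if a<.0583: break
let_go(); move_l(st(0,.058,.13),.2)
reach(np.array([.42,.03,.3]),q(CY)); say()
snap("top","top5")
E
python3 c.py top5
```

```text
grip 43.95 tcp [ 0.5566 -0.2064  0.146 ] F [ 0.3  0.2 -0. ] open 0.0118 g 20.0
0.0612219109521446
0.059 0.061 6.4
0.058 0.0606 5.8
0.057 0.06 7.2
0.056 0.0591 6.7
0.055 0.0583 6.7
 48.28 tcp [0.4205 0.0289 0.2995] F [-0.   0.  -0.3] open 0.0871 g 0.0
body 488 mean [ 0.4 -1.7] min [-38. -26.] max [35.8 23.8] rect [-1.3 -1.3] [73.3 48.6] 1.2 z 0.1344
label 210 mean [3.3 0.3] min [-22.  -17.5] max [24.8 20.3] rect [1.3 1.5] [46.3 37.8] 1.1 z 0.1344
cap 72 mean [-57.7  -1.1] min [-67.5 -12.1] max [-47.9   9.9] rect [-57.7  -1.1] [18.9 21.9] 1.8 z 0.1323
pad 64 mean [ 0.  28.4] min [-22.3  24.4] max [24.  33.3] rect [ 0.8 28.9] [46.2  8.1] 1.2 z 0.1288
tab 68 mean [-0.9 59.3] min [-16.   52.4] max [13.5 66. ] rect [-1.3 59.2] [29.2 13.2] 1.3 z 0.1629
rail 204 mean [ -1.3 -32.8] min [-58.3 -39.5] max [ 59.1 -25. ] rect [  0.4 -32.2] [ 14.  117.5] 89.7 z 0.1275
```

About 7 mm pressed. Now I'll shut the drawer by pushing on the outside of the bar with closed fingers.

```bash
python3 - <<'E'
from h import *
gripper_close(10)
reach(cb(-.283,0,.15),q(CY)); move_l(cb(-.283,0,.045),.2); say("down")
move_l(cb(-.26,0,.045),.1); move_l(cb(-.10,0,.045),.12); say()
for x in np.arange(-.095,-.07,.0025):
    move_l(cb(x,0,.045),.03); o=get_obs(); f=o["contact_force"]@cx; print(round(x,4),round(float((o["tcp_pos"]-HB)@cx-.07),4),f.round(1))
    if f<-11: break
x=float((get_obs()["tcp_pos"]-HB)@cx-.07)
move_l(cb(x-.03,0,.045),.1); move_l(cb(x-.03,0,.2),.3); reach(np.array([.45,.05,.3]),q(CY)); say()
snap("top","top6"); snap("side","side6")
E
python3 c.py top6
python3 -c "
import cv2
a=cv2.imread('pics/top6.png')[80:270,180:480];b=cv2.imread('pics/side6.png')[160:350,130:430]
cv2.imwrite('pics/v6.png',cv2.resize(cv2.vconcat([a,b]),None,fx=1.55,fy=1.55))"
```

```text
down 51.65 tcp [0.3837 0.2745 0.0459] F [0.4 0.4 0.3] open 0.0001 g 0.0
 53.52 tcp [0.5622 0.2422 0.045 ] F [-0.2 -1.3 -0.7] open 0.0003 g 0.0
-0.095 -0.0948 0.3
-0.0925 -0.0922 0.4
-0.09 -0.0896 0.4
-0.0875 -0.0873 -0.6
-0.085 -0.0871 -5.5
-0.0825 -0.087 -10.0
-0.08 -0.087 -14.9
 57.47 tcp [0.4501 0.051  0.2991] F [ 0.5  0.1 -0.1] open 0.0005 g 0.0
body 485 mean [ 0.4 -1.6] min [-38.1 -26. ] max [35.8 23.8] rect [-1.3 -1.3] [73.4 48.6] 1.2 z 0.1346
label 210 mean [3.3 0.2] min [-22.  -17.5] max [24.8 20.3] rect [1.3 1.5] [46.3 37.8] 1.1 z 0.1348
cap 72 mean [-57.7  -1.1] min [-67.5 -12.1] max [-47.9   9.9] rect [-57.7  -1.1] [18.9 21.9] 1.8 z 0.1317
pad 64 mean [-0.9 28.3] min [-24.9  24.4] max [24.  33.2] rect [-0.5 28.9] [48.9  8.1] 1.2 z 0.1292
tab 70 mean [-0.8 59.2] min [-16.   52.3] max [15.9 66. ] rect [ 0.  59.2] [31.8 13.2] 1.2 z 0.1641
rail 203 mean [ -1.6 -32.8] min [-58.3 -38.9] max [ 59.1 -25. ] rect [  0.4 -31.1] [117.1  13.5] 1.0 z 0.1277
```

View pics/v6.png

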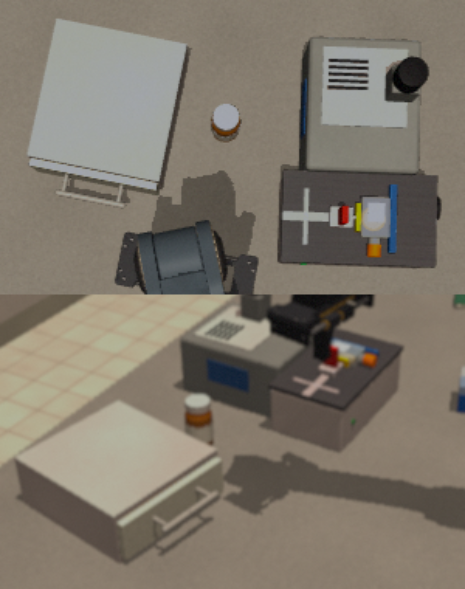

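The drawer is shut: it met a hard stop at the expected place, and the bar is back at crop (93,190). The flask is pinned over the window, and the jar hasn't moved. Handing in.

```bash
python3 -c "
from station import *
print(finish_job())"
```

```text
the job is handed in; nothing more can be done
None
```

The job is handed in at about 57 s: the flask lies flat over the window, pinned square against the rail with the pad spring about 7 of its 15 mm pressed in, and the drawer is fully shut.

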